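# Rack the soldering pots from the bench caddy into the store tray

## Robot

A 6-joint arm with a two-finger parallel gripper is mounted at the origin on the work surface. World frame = base frame: x ahead of the robot, y to its left, z up, the work surface at z = 0. Lengths are in mm, angles in rad, forces in N, time in s.
With the tool pointing down it reaches from about 350 to 975 mm from the base axis. Payload 7.1 kg.
Tool frame: the origin (TCP) lies at the very end of the fingers, on their centre line; the grasp point (between the pads) lies 19 mm behind it; z points along the fingers, y is the direction in which the jaws open and shut (so a half turn about z gives the same grasp; the last joint's range is limited). The gripper opens to 88 mm and grips with 3 to 60 N. Pads are 20 mm wide; open, the fingers measure 115 mm over their backs; the gripper's body (75 mm by 178 mm) begins 61 mm behind the grasp point.
Start: joints at [-1.157, 0.423, 1.63, -0, 1.089, -0.019], TCP at [262.149, -567.347, 222.675] pointing down, gripper open.
Joint ranges: [-3, 3], [-0.9, 2.11], [0.09, 2.58], [-1.31, 4.45], [0.11, 2.69], [-2.54, 2.54]. Speed limits (rad/s): [2.39, 2.39, 3.01, 3.14, 3.14, 3.14].

## Interface

Orientations are given as a rotation vector (axis times angle).
In Python, from workcell import env gives the robot as it stands.
- The arm moves only by the tool carry_out, never from a script. Its argument "moves" is a list of rows, each a list of 4 numbers: the shift along the world's x, y, z in units of 25 mm (1.0 is 25 mm), then the turn about the world's z in degrees. In form: [[tx, ty, tz, turn], ...]. A call has 1 to 12 rows; each row is the pose to reach, as a shift and turn from the pose commanded when the call began; what a row does not reach only later rows make up. A row lasts 1/8 s, in which the tool goes at most 62.5 mm and 10.7 degrees, less where a joint would pass 70% of its speed; a pose out of reach is approached as far as the arm can. A call with a gripper value outside its range is refused whole. "fingers" is the closure, from 0 (fully open) to 1 (shut), set as the call begins (left out, the last holds). The fingers move at their own pace and stop on an object; "squeeze" is the grip in N (left out, the last holds). Time passes only in rows, so rows that repeat a pose let the fingers close. It gives the time, the measured TCP pose, the force and the opening at its end, in the units of the state.
- env.get_state(): the state, without advancing time (a new reading comes with each control period).
- env.camera(name): name is "scene" or "side" or "wrist"; returns the picture (384x512x3 uint8, blue, green, red); there is no depth.
- env.get_calibration(name): a dict with "fx", "fy", "cx", "cy" (pixels), "R" (3x3) and "t" (3): a world point X has camera coordinates R X + t. Camera axes: x right, y down, z forward; pixel columns grow to the right and rows downward; lengths in mm; the calibration is good to about 2 mm. A picture is of the moment at which its call begins: read the wrist's pose just before it. get_calibration takes no time and is no camera call; for the wrist camera it gives the pose at the moment of the call.
- env.sign_off(): hands the job in, once; it reports no verdict.
The state is a dict: "time_s": time; "joint_pos": joint angles; "joint_velocities": joint speeds; "joint_efforts": joint torques, N m; "tcp_pos": TCP position; "orientation": TCP orientation; "contact_force": force on the tool from outside, world axes, zero at the start; "moment": the same for the moment, N m; "grip_width": finger opening in mm.
Only numpy, scipy, OpenCV 4.12 (cv2) and the standard library are available. Lean on these libraries where they do the work, as an engineer would, in place of code of your own. Each camera call takes 0.05 s, during which the arm holds its last target.

## Task

The soldering lesson is over: move the row of four lidded pots from the green caddy to the grey store tray, each into the cup of the same colour as its lid, standing upright on the cup's floor. Set them down gently, without dropping or tipping any, and leave the wash bottle and the little brush where they are.

Things in the scene. Friction and masses are not known exactly. Their poses are not given: they have to be found in the camera images.
- pot_red: Loose squat white plastic pot, ribbed red screw lid, upright in one of the green caddy's four fixed cups (a row roughly along y, 76 mm apart, sized as the coloured cups, floor 10 mm and rim 26 mm above the bench; 32 mm high sponge at +y end). 50 mm tall: pot 44 mm across, lid 48 mm across, 18 mm high (grip it); about 0.09 kg. Origin: centre of underside, z up; yaw means nothing.
- pot_yellow: Loose squat white plastic pot, ribbed yellow screw lid, upright in one of the green caddy's four fixed cups (a row roughly along y, 76 mm apart, sized as the coloured cups, floor 10 mm and rim 26 mm above the bench; 32 mm high sponge at +y end). 50 mm tall: pot 44 mm across, lid 48 mm across, 18 mm high (grip it); about 0.09 kg. Origin: centre of underside, z up; yaw means nothing.
- pot_blue: Loose tall amber glass pot, ribbed blue screw lid, upright in one of the green caddy's four fixed cups (a row roughly along y, 76 mm apart, sized as the coloured cups, floor 10 mm and rim 26 mm above the bench; 32 mm high sponge at +y end). 62 mm tall: pot 44 mm across, lid 48 mm across, 18 mm high (grip it); about 0.12 kg. Origin: centre of underside, z up; yaw means nothing.
- pot_white: Loose tall amber glass pot, ribbed white screw lid, upright in one of the green caddy's four fixed cups (a row roughly along y, 76 mm apart, sized as the coloured cups, floor 10 mm and rim 26 mm above the bench; 32 mm high sponge at +y end). 62 mm tall: pot 44 mm across, lid 48 mm across, 18 mm high (grip it); about 0.12 kg. Origin: centre of underside, z up; yaw means nothing.
- cup_red: Fixed empty red plastic cup, one of four side by side in the grey sheet-metal store tray. Round, open above, outside 70 mm at the rim, inside 60 mm at the floor and 64 mm at the rim, 20 mm high, floor 4 mm thick. Origin: centre of its underside (3 mm above the bench), z up, y along the row of cups (76 mm from cup to cup), x across the row.
- cup_yellow: Fixed empty yellow plastic cup, one of four side by side in the grey sheet-metal store tray. Round, open above, outside 70 mm at the rim, inside 60 mm at the floor and 64 mm at the rim, 20 mm high, floor 4 mm thick. Origin: centre of its underside (3 mm above the bench), z up, y along the row of cups (76 mm from cup to cup), x across the row.
- cup_blue: Fixed empty blue plastic cup, one of four side by side in the grey sheet-metal store tray. Round, open above, outside 70 mm at the rim, inside 60 mm at the floor and 64 mm at the rim, 20 mm high, floor 4 mm thick. Origin: centre of its underside (3 mm above the bench), z up, y along the row of cups (76 mm from cup to cup), x across the row.
- cup_white: Fixed empty white plastic cup, one of four side by side in the grey sheet-metal store tray. Round, open above, outside 70 mm at the rim, inside 60 mm at the floor and 64 mm at the rim, 20 mm high, floor 4 mm thick. Origin: centre of its underside (3 mm above the bench), z up, y along the row of cups (76 mm from cup to cup), x across the row.
- bottle: Loose clear wash bottle with a red nozzle, 60 mm in diameter, 175 mm tall, standing beside the racks on the right (-y side). Bystander. Origin: centre of its underside.
- brush: Loose small flux brush, wooden handle and black bristles, 160 mm long, 14 mm wide, 8 mm high, lying on the bench between the two racks along y. Bystander. Origin: on the bench under its middle; y along the handle towards the bristles.
Things that resemble listed ones, but are neither listed nor needed, are in the scene too. Leave any black look-alike of the pot_red alone. There is more than one size of the pot_blue; the job needs the larger.

How it is judged (in metres and radians):
At the end, for the whole second after the job is handed in: Each of the four pots stands upright (within 7 degrees) on the floor of the cup of its lid's colour, within 15 mm of the cup's centre, released and at rest (horizontal distance between pot_red and cup_red below 0.015 m and z of pot_red in the frame of cup_red between 0.001 and 0.008 m and angle between each of pot_red, pot_yellow, pot_blue, pot_white's own z axis and vertical below 0.12 rad and linear speed of each of pot_red, pot_yellow, pot_blue, pot_white below 0.02 m/s and angular speed of each of pot_red, pot_yellow, pot_blue, pot_white below 0.2 rad/s and horizontal distance between pot_yellow and cup_yellow below 0.015 m and z of pot_yellow in the frame of cup_yellow between 0.001 and 0.008 m and horizontal distance between pot_blue and cup_blue below 0.015 m and z of pot_blue in the frame of cup_blue between 0.001 and 0.008 m and horizontal distance between pot_white and cup_white below 0.015 m and z of pot_white in the frame of cup_white between 0.001 and 0.008 m); the robot touches nothing.
It fails at once if a pot is tipped over (more than 45 degrees) (angle between any of pot_red, pot_yellow, pot_blue, pot_white's own z axis and vertical above 0.79 rad).
It fails at once if a pot is dropped (falls free from more than about 30 mm) ((linear speed of pot_red above 0.8 m/s and contact force between the fingers and pot_red below 0.05 N) or (linear speed of pot_yellow above 0.8 m/s and contact force between the fingers and pot_yellow below 0.05 N) or (linear speed of pot_blue above 0.8 m/s and contact force between the fingers and pot_blue below 0.05 N) or (linear speed of pot_white above 0.8 m/s and contact force between the fingers and pot_white below 0.05 N)).
It fails at once if the wash bottle is pushed more than 30 mm from its place or knocked over (distance of bottle from where it was at the start of the episode above 0.03 m or angle between bottle's own z axis and vertical above 0.5 rad).
It fails at once if the brush is pushed more than 30 mm from its place (distance of brush from where it was at the start of the episode above 0.03 m).
It also fails if it takes over 93 s, if anything falls off the work surface, if the arm or the gripper's body presses on something with over 40 N, if the wrist force passes 120 N, or if a joint passes its speed limit or range.

## Working session

There is one attempt and no reset: what is moved stays moved. The work goes in short steps, Python scripts to look and compute and a tool call to move; the robot and the scene stay as the last step left them, time stands still between calls to the robot, and variables do not carry over. Pictures are saved under pics/ and viewed, and the job is handed in when it is done.

Besides the shell and the picture viewer there is one more tool, called as name([rows], argument=value, ...), one row to a line, values as JSON. carry_out: Moves the arm, as the interface text tells. Its arguments: {"type":"object","properties":{"moves":{"type":"array","items":{"type":"array","items":{"type":"number"}}},"fingers":{"type":"number"},"squeeze":{"type":"number"}},"required":["moves"]}

```bash
ls; mkdir -p pics
python3 - <<'E'
from workcell import env
import cv2,json
s=env.get_state();print(s)
for n in ("scene","side","wrist"):
    c=env.get_calibration(n);print(n,c)
    cv2.imwrite(f"pics/{n}0.png",env.camera(n))
E
```

```text
pics
{'time_s': 0.0, 'joint_pos': array([-1.15701317e+00,  4.23824935e-01,  1.63069284e+00, -8.52701616e-06,
        1.08857638e+00, -1.90100093e-02]), 'joint_velocities': array([-0.00201355,  0.00096679, -0.00101111, -0.00054659,  0.00171639,
        0.0009056 ]), 'joint_efforts': array([ 5.31624173e-04, -5.44612062e+01, -2.73669845e+01,  6.42800331e-02,
        2.27192586e-02, -1.20452492e-04]), 'tcp_pos': array([ 261.92335137, -566.86038899,  221.91050468]), 'orientation': array([-3.06688488e+00, -6.74226784e-01,  4.73939265e-04]), 'contact_force': array([0.24632989, 0.24031609, 1.36177186]), 'moment': array([ 0.0237244 , -0.0114331 ,  0.04480798]), 'grip_width': 87.82746544986954}
scene {'fx': 414.4040725139156, 'fy': 414.4040725139156, 'cx': 251.31790645505214, 'cy': 187.02593375192603, 'R': array([[ 0.41050022,  0.91183657,  0.00660599],
       [ 0.55327347, -0.24330682, -0.7966745 ],
       [-0.72482966,  0.33068998, -0.60437248]]), 't': array([-106.01867834, -281.87749013, 1177.53080272])}
side {'fx': 395.57284224158565, 'fy': 395.57284224158565, 'cx': 260.2282569569752, 'cy': 188.71953674600678, 'R': array([[ 0.96015155, -0.27938462, -0.00729674],
       [-0.19737525, -0.65936602, -0.72545121],
       [ 0.19786869,  0.6979833 , -0.68823491]]), 't': array([-541.37445039,   70.91214557,  717.7584515 ])}
wrist {'fx': 325.83345106706815, 'fy': 325.83345106706815, 'cx': 260.3657411546585, 'cy': 191.06636106131256, 'R': array([[ 4.20439590e-01, -9.07320172e-01, -8.10399517e-04],
       [-8.66744399e-01, -4.01901137e-01,  2.95346614e-01],
       [-2.68299641e-01, -1.23473000e-01, -9.55389827e-01]]), 't': array([-625.29335282,  -35.50986822,  389.98533753])}
```

View pics/scene0.png

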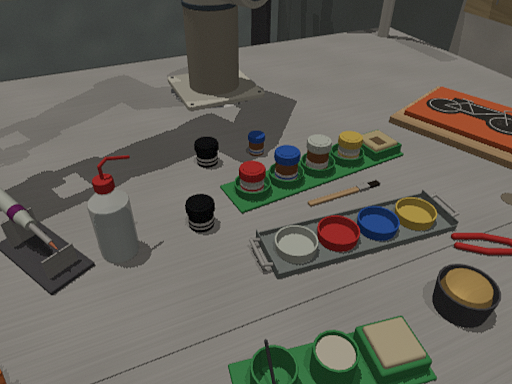

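View pics/side0.png

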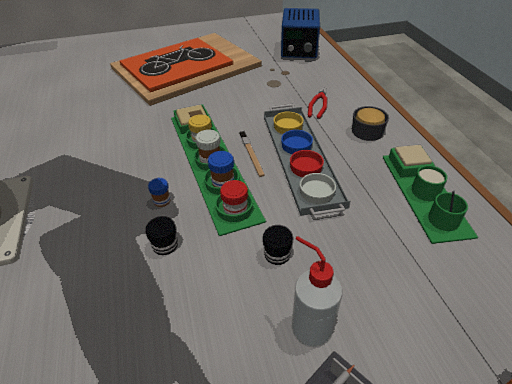

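View pics/wrist0.png

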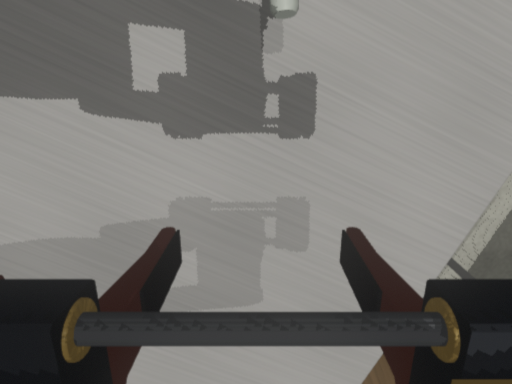

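```bash
cat > h.py <<'E'
import numpy as np,cv2
def mask(im,col):
    h=cv2.cvtColor(im,cv2.COLOR_BGR2HSV);H,S,V=[h[...,i].astype(int) for i in range(3)]
    if col=='red': m=((H<8)|(H>172))&(S>130)&(V>60)
    if col=='yellow': m=(H>16)&(H<32)&(S>130)&(V>60)
    if col=='blue': m=(H>100)&(H<130)&(S>110)&(V>30)
    if col=='white': m=(S<45)&(V>125)
    return m.astype(np.uint8)
def comp(im,col,seed,r=40):
    m=mask(im,col);w=np.zeros_like(m);x,y=seed
    w[max(0,y-r):y+r,max(0,x-r):x+r]=1;m=m*w
    n,l,st,c=cv2.connectedComponentsWithStats(m)
    k=min((i for i in range(1,n) if st[i,4]>60),key=lambda i:np.hypot(*(c[i]-seed)))
    return (l==k).astype(np.uint8),st[k]
def hullc(m):
    cs,_=cv2.findContours(m,cv2.RETR_EXTERNAL,cv2.CHAIN_APPROX_NONE)
    h=cv2.convexHull(np.vstack(cs));M=cv2.moments(h)
    return np.array([M['m10']/M['m00'],M['m01']/M['m00']]),h
def P(c):
    K=np.array([[c['fx'],0,c['cx']],[0,c['fy'],c['cy']],[0,0,1]]);return K@np.c_[c['R'],c['t']]
def tri(c1,p1,c2,p2):
    X=cv2.triangulatePoints(P(c1),P(c2),np.array(p1,float).reshape(2,1),np.array(p2,float).reshape(2,1)).ravel();X=X[:3]/X[3]
    e=[]
    for c,p in((c1,p1),(c2,p2)):
        q=P(c)@np.r_[X,1];e.append(np.hypot(*(q[:2]/q[2]-p)))
    return X,e
def plane(c,p,z):
    d=c['R'].T@np.array([(p[0]-c['cx'])/c['fx'],(p[1]-c['cy'])/c['fy'],1]);o=-c['R'].T@c['t']
    return o+d*(z-o[2])/d[2]
def proj(c,X):
    q=P(c)@np.r_[X,1];return q[:2]/q[2]
E
python3 - <<'E'
from workcell import env
from h import *
a=cv2.imread('pics/scene0.png');b=cv2.imread('pics/side0.png');ca=env.get_calibration('scene');cb=env.get_calibration('side')
np.set_printoptions(precision=1,suppress=True)
S=[('pot','red',(252,172),(234,190)),('pot','blue',(287,155),(221,161)),('pot','white',(319,143),(208,138)),('pot','yellow',(350,140),(200,122)),
('cup','white',(296,242),(317,187)),('cup','red',(338,232),(307,161)),('cup','blue',(378,222),(297,141)),('cup','yellow',(415,212),(288,121))]
A=cv2.resize(a,None,fx=1.5,fy=1.5);B=cv2.resize(b,None,fx=1.5,fy=1.5)
for t,c,p,q in S:
    r=28 if t=='cup' else 18
    m1,s1=comp(a,c,p,r);m2,s2=comp(b,c,q,r);p1,h1=hullc(m1);p2,h2=hullc(m2)
    X,e=tri(ca,p1,cb,p2);print(t,c,p1,p2,s1[2:],s2[2:],X,np.array(e))
    for I,h in((A,h1),(B,h2)): cv2.polylines(I,[(h*1.5).astype(int)],True,(255,0,255))
o=np.vstack([A[120:450,300:760],B[120:370,200:660]]);cv2.imwrite('pics/m0.png',o)
E
```

```text
pot red [251.7 171.4] [233.5 192.1] [ 26  22 479] [ 28  25 552] [ 484.8 -101.7   49.9] [0. 0.]
pot blue [286.8 155. ] [220.4 161.7] [ 26  21 435] [ 26  23 476] [478.  -25.7  62. ] [0. 0.]
pot white [317.  137.6] [207.1 136.3] [ 36  32 724] [ 25  14 253] [466.8  45.3  75.9] [0.7 0.8]
pot yellow [350.1 139.7] [199.2 122.8] [ 25  18 368] [ 24  19 334] [463.3 130.9  50.9] [0.2 0.2]
cup white [296. 240.] [317.5 184.8] [ 43  31 739] [ 36  25 482] [650.2 -98.7  21.5] [0.3 0.2]
cup red [337.7 232.8] [305.8 162.5] [  43   37 1249] [ 34  27 688] [656.3 -22.2  14. ] [0.2 0.2]
cup blue [377.5 222.7] [296.2 141.1] [  43   35 1162] [ 32  24 591] [662.7  54.   13.7] [0.1 0.1]
cup yellow [415.2 213. ] [287.6 121.7] [  42   34 1081] [ 29  23 500] [669.1 130.4  14.2] [0.2 0.1]
```

View pics/m0.png

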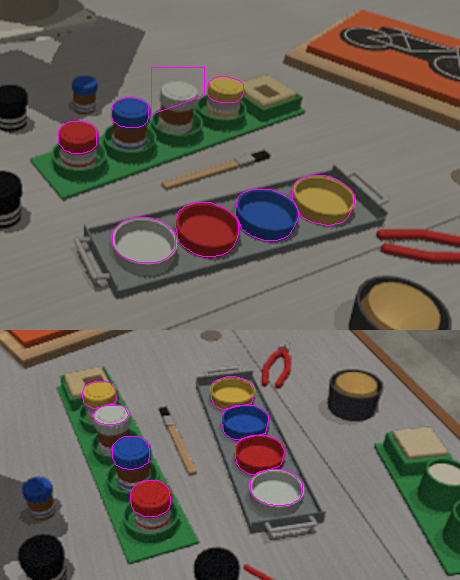

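Run:
```python
from workcell import env
from h import *
from scipy.spatial.transform import Rotation as Ro
np.set_printoptions(precision=2,suppress=True)
s=env.get_state();c=env.get_calibration('wrist');T=Ro.from_rotvec(s['orientation']).as_matrix()
print(T.T@(-c['R'].T@c['t']-s['tcp_pos']),'\n',c['R']@T, '\n',T)
ca=env.get_calibration('scene');cb=env.get_calibration('side')
print('bottle',plane(ca,(118,258),0),plane(cb,(314,340),0),'brush',plane(ca,(345,192),4),plane(cb,(252,155),4))
```

```text
[  81.93    0.81 -160.61] 
 [[ 0.    1.   -0.  ]
 [-0.96  0.   -0.3 ]
 [-0.3   0.    0.96]] 
 [[ 0.91  0.42 -0.  ]
 [ 0.42 -0.91  0.  ]
 [ 0.   -0.   -1.  ]]
bottle [ 552.58 -364.15    0.  ] [ 533.44 -377.02    0.  ] brush [558.95  60.45   4.  ] [558.9  46.8   4. ]
```

carry_out([
  [0.8,2.2,0,7],
  [1.6,4.4,0,14],
  [2.4,6.6,0,21],
  [3.2,8.8,0,28],
  [4,11,0,35],
  [4.8,13.2,0.4,42],
  [5.6,15.4,0.8,49],
  [6.4,17.6,1.2,56],
  [7.2,19.8,1.6,63],
  [8,22,2,70],
  [8.4,22.6,2,70],
  [8.4,22.6,2,70],
], fingers=0)

```text
time_s: 1.65
tcp_pos: [472.2, -1.9, 272.3]
orientation: [-2.125, -2.313, 0.001]
contact_force: [-0.2, -0.3, -0.5]
grip_width: 87.9
```

Run:
```python
from workcell import env
from h import *
import pickle
c=env.get_calibration('wrist');im=env.camera('wrist');cv2.imwrite('pics/w1.png',im);pickle.dump(c,open('w1.pkl','wb'));print(env.get_state()['joint_pos'])
for n,X in dict(red=(485,-102,60),blue=(478,-26,72),white=(471,50,72),yellow=(464,126,60),cr=(656,-22,23),cb=(663,54,23)).items(): print(n,proj(c,X).round())
```

```text
[-3.08887477e-02  1.33179590e-01  1.90783671e+00 -5.29157526e-04
  1.10192112e+00 -1.14150134e-01]
red [263. 241.]
blue [263. 186.]
white [263. 118.]
yellow [262.  43.]
cr [398. 183.]
cb [417. 125.]
```

View pics/w1.png

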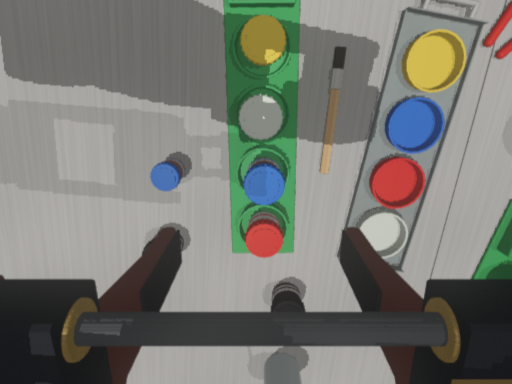

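Run:
```python
from workcell import env
from h import *
import h,pickle
np.set_printoptions(precision=1,suppress=True)
im=cv2.imread('pics/w1.png');c=pickle.load(open('w1.pkl','rb'));sc=env.get_calibration('scene');sd=env.get_calibration('side')
A=cv2.imread('pics/scene0.png');B=cv2.imread('pics/side0.png')
h0=h.mask
def mk(im,col):
    if col!='white': return h0(im,col)
    hv=cv2.cvtColor(im,cv2.COLOR_BGR2HSV);return ((hv[...,1]<60)&(hv[...,2]>95)).astype(np.uint8)
h.mask=mk
out=im.copy()
def lid(col,seed,r):
    m,s=comp(im,col,seed,r);m=cv2.morphologyEx(m,cv2.MORPH_OPEN,np.ones((5,5),np.uint8));p,hh=hullc(m);cv2.polylines(out,[hh],True,(255,0,255));return p,s
for col,seed,z,r,ps,qs in (('red',(264,238),51,26,(251.7,171.4),(233.5,192.1)),('blue',(264,184),63,26,(286.8,155),(220.4,161.7)),('white',(262,117),63,27,None,None),('yellow',(263,40),51,30,(350.1,139.7),(199.2,122.8))):
    p,s=lid(col,seed,r);print(col,p,s,plane(c,p,z))
    if ps: print('  tri',*tri(c,p,sc,ps),'side',*tri(c,p,sd,qs))
for col,seed,ps in (('white',(382,234),(296,240)),('red',(398,182),(337.7,232.8)),('blue',(415,125),(377.5,222.7)),('yellow',(434,60),(415.2,213))):
    p,s=lid(col,seed,40);print('cup',col,p,s,plane(c,p,23),plane(c,p,13),*tri(c,p,sc,ps))
cv2.imwrite('pics/m1.png',cv2.resize(out,(800,600)))
```

```text
red [263.7 238. ] [ 245  219   38   38 1114] [ 486.  -101.8   51. ]
  tri [ 485.9 -102.    50.8] [np.float64(0.10104992377939773), np.float64(0.043970156353623474)] side [ 485.3 -102.    50.3] [np.float64(0.6029358931811708), np.float64(0.29446931889573413)]
blue [263.6 183.8] [ 243  163   42   42 1360] [479.  -26.3  63. ]
  tri [479.  -26.3  62.9] [np.float64(0.037404004929453956), np.float64(0.014417011571284919)] side [478.3 -26.4  62.4] [np.float64(0.5582113036811337), np.float64(0.2354808628099117)]
white [260.2 116.8] [ 239   94   44   46 1582] [468.5  50.4  63. ]
yellow [262.7  39.7] [ 240   15   46   51 1776] [464.2 130.2  51. ]
  tri [464.1 130.1  51.1] [np.float64(0.1425033543799265), np.float64(0.04721224107734742)] side [463.6 130.2  52. ] [np.float64(0.5765063338721752), np.float64(0.19062852548377807)]
cup white [382.9 224.1] [ 347  194   75   72 2861] [647.2 -80.6  23. ] [651.7 -84.5  13. ] [647.1 -90.6  14.6] [np.float64(5.6421569764660235), np.float64(3.0542010490024523)]
cup red [396.9 182. ] [ 370  157   55   52 2214] [653.8 -20.3  23. ] [658.3 -22.7  13. ] [657.3 -22.8  14.6] [np.float64(0.4443214806184598), np.float64(0.2269487160305373)]
cup blue [414.5 124.6] [ 385   97   60   56 2587] [660.   54.2  23. ] [664.8  53.6  13. ] [663.7  53.3  14.6] [np.float64(0.4511609084577227), np.float64(0.2202859232915716)]
cup yellow [434.1  60.6] [ 403   30   63   62 3036] [666.2 129.   23. ] [671.1 130.2  13. ] [670.  129.7  14.8] [np.float64(0.3505063883278454), np.float64(0.16604171667559123)]
```

View pics/m1.png

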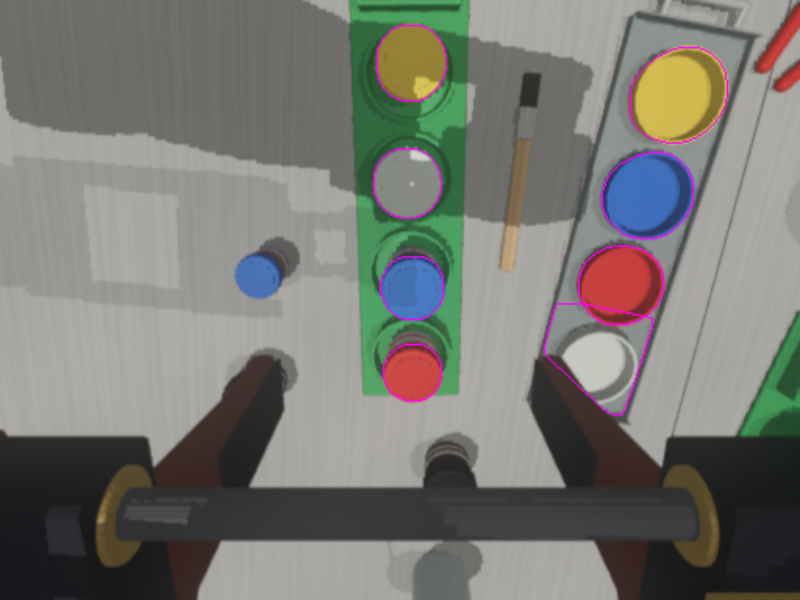

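carry_out([
  [0.14,-0.5,-1,0],
  [0.27,-0.96,-2.5,0],
  [0.27,-0.96,-4,0],
  [0.27,-0.96,-5.5,0],
  [0.27,-0.96,-7,0],
  [0.27,-0.96,-8.2,0],
  [0.27,-0.96,-8.8,0],
  [0.27,-0.96,-9.1,0],
  [0.27,-0.96,-9.1,0],
  [0.27,-0.96,-9.1,0],
], fingers=0)

```text
time_s: 2.95
tcp_pos: [479.5, -26.5, 46.0]
orientation: [2.126, 2.311, 0.001]
contact_force: [-0.1, -0.2, 0.1]
grip_width: 88.1
```

carry_out([
  [0,0,0,0],
  [0,0,0,0],
  [0,0,0,0],
  [0,0,0,0],
  [0,0,0,0],
  [0,0,0,0],
  [0,0,0,0],
  [0,0,0,0],
], fingers=1, squeeze=15)

```text
time_s: 3.95
tcp_pos: [478.9, -26.3, 45.2]
orientation: [-2.126, -2.312, 0.0]
contact_force: [-0.5, 0.1, 1.4]
grip_width: 47.8
```

carry_out([
  [0,0,0.3,0],
  [0,0,1.0,0],
  [0,0,2.0,0],
  [0,0,3.0,0],
  [0.5,0.2,3.6,0],
  [1.8,0.8,3.6,0],
  [3.3,1.45,3.6,0],
  [4.8,2.1,3.6,0],
  [6.2,2.7,3.6,0],
  [7.1,3.1,3.6,0],
  [7.38,3.2,3.6,0],
  [7.38,3.2,3.6,0],
])

```text
time_s: 5.45
tcp_pos: [662.8, 53.5, 135.0]
orientation: [-2.126, -2.312, 0.001]
contact_force: [-1.1, -0.8, -0.5]
grip_width: 47.5
```

carry_out([
  [0,0,0,0],
  [0,0,0,0],
  [0,0,0,0],
])

```text
time_s: 5.82
tcp_pos: [663.1, 53.4, 135.3]
orientation: [-2.127, -2.312, 0.0]
contact_force: [-0.2, 0.6, -0.7]
grip_width: 47.7
```

Run:
```python
from workcell import env
from h import *
import pickle
c=env.get_calibration('wrist');im=env.camera('wrist');cv2.imwrite('pics/w2.png',im);pickle.dump(c,open('w2.pkl','wb'))
print(env.get_state()['tcp_pos'])
```

```text
[663.19099848  53.44713375 135.33241412]
```

View pics/w2.png

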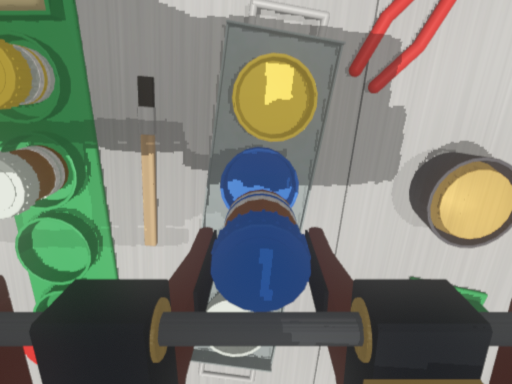

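Run:
```python
from h import *
import pickle
c=pickle.load(open('w2.pkl','rb'));im=cv2.imread('pics/w2.png')
hv=cv2.cvtColor(im,cv2.COLOR_BGR2HSV)
m=((hv[...,0]>14)&(hv[...,0]<35)&(hv[...,1]>110)).astype(np.uint8);m[:,:210]=0;m[150:]=0;m[:,340:]=0
p,h=hullc(m);print(p,cv2.boundingRect(h),plane(c,p,23),plane(c,p,13))
```

```text
[274.38869912  96.94380871] (232, 53, 86, 89) [668.81160902 129.78460245  23.        ] [669.25285529 129.62193593  13.        ]
```

carry_out([
  [0,0,-1,0],
  [0,0,-2,0],
  [0,0,-2.8,0],
  [0,0,-3.2,0],
  [0,0,-3.45,0],
  [0,0,-3.55,0],
  [0,0,-3.6,0],
  [0,0,-3.6,0],
  [0,0,-3.6,0],
])

```text
time_s: 7.0
tcp_pos: [663.6, 53.7, 45.6]
orientation: [2.126, 2.312, 0.001]
contact_force: [-0.3, 0.0, -1.3]
grip_width: 47.8
```

carry_out([
  [0,0,-0.04,0],
  [0,0,-0.08,0],
  [0,0,-0.1,0],
  [0,0,-0.1,0],
  [0,0,-0.1,0],
])

```text
time_s: 7.62
tcp_pos: [663.4, 53.7, 42.7]
orientation: [-2.127, -2.312, 0.0]
contact_force: [-0.5, -0.7, -1.5]
grip_width: 47.6
```

carry_out([
  [0,0,-0.02,0],
  [0,0,-0.04,0],
  [0,0,-0.04,0],
  [0,0,-0.04,0],
])

```text
time_s: 8.12
tcp_pos: [663.5, 53.7, 42.2]
orientation: [2.126, 2.312, 0.0]
contact_force: [-2.1, -1.1, 5.4]
grip_width: 47.8
```

carry_out([
  [0,0,0,0],
  [0,0,0,0],
  [0,0,0,0],
  [0,0,0,0],
  [0,0,0,0],
  [0,0,0.5,0],
  [0,0,1.5,0],
  [0,0,3,0],
  [-0.5,0,4,0],
  [-2,0,4.5,0],
  [-4,0,4.5,0],
  [-4,0,4.5,0],
], fingers=0)

```text
time_s: 9.62
tcp_pos: [559.9, 53.6, 154.8]
orientation: [-2.125, -2.312, 0.003]
contact_force: [-0.1, -0.3, -0.3]
grip_width: 87.7
```

Run:
```python
from workcell import env
from h import *
import pickle
c=env.get_calibration('wrist');im=env.camera('wrist');cv2.imwrite('pics/w3.png',im);pickle.dump(c,open('w3.pkl','wb'))
cv2.imwrite('pics/s3.png',env.camera('scene'))
cv2.imwrite('pics/j3.png',np.hstack([im,cv2.imread('pics/s3.png')[60:444]])[:, :1024] if 0 else cv2.resize(np.hstack([im,cv2.imread('pics/s3.png')]),(800,300)))
print(env.get_state()['tcp_pos'])
```

```text
[564.20411413  53.7479568  155.38411582]
```

View pics/j3.png

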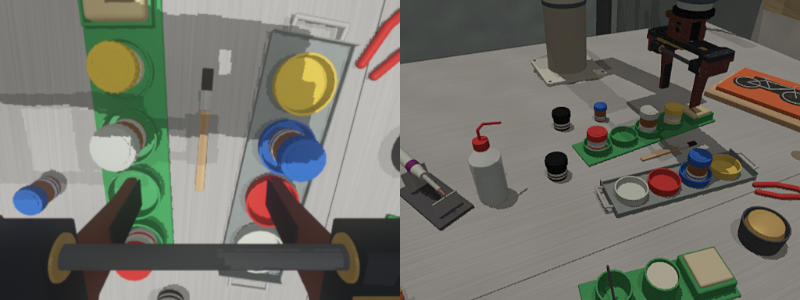

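Run:
```python
from h import *
import pickle
np.set_printoptions(precision=1,suppress=True)
c=pickle.load(open('w3.pkl','rb'));im=cv2.imread('pics/w3.png');c1=pickle.load(open('w1.pkl','rb'))
hv=cv2.cvtColor(im,cv2.COLOR_BGR2HSV)
roi=np.zeros(im.shape[:2],np.uint8);roi[145:230,100:200]=1
m=((hv[...,1]<60)&(hv[...,2]>95)).astype(np.uint8)*roi
m=cv2.morphologyEx(m,cv2.MORPH_OPEN,np.ones((5,5),np.uint8));n,l,s,cc=cv2.connectedComponentsWithStats(m);k=1+np.argmax(s[1:,4]);m=(l==k).astype(np.uint8)
p,h=hullc(m);print('white',p,s[k],plane(c,p,63),tri(c,p,c1,(261,117)))
m,s=comp(im,'blue',(388,200),45);print('blue mask',s)
o=im.copy();cv2.polylines(o,[h],True,(255,0,255));cv2.imwrite('pics/m3.png',o[:300,:])
```

```text
white [133.9 188. ] [ 100  145   80   85 4998] [458.1  50.2  63. ] (array([467.5,  54.4,  83.9]), [np.float64(4.158137257702761), np.float64(2.944164357562936)])
blue mask [ 343  155   74   78 3946]
```

View pics/m3.png

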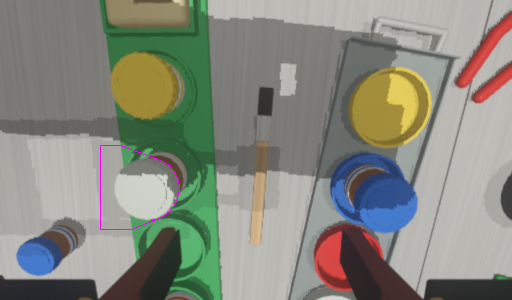

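Run:
```python
from workcell import env
from h import *
import pickle
np.set_printoptions(precision=1,suppress=True)
c=pickle.load(open('w3.pkl','rb'));c1=pickle.load(open('w1.pkl','rb'));im=cv2.imread('pics/w3.png')
hv=cv2.cvtColor(im,cv2.COLOR_BGR2HSV)
roi=np.zeros(im.shape[:2],np.uint8);roi[150:228,116:190]=1
m=((hv[...,1]<40)&(hv[...,2]>165)).astype(np.uint8)*roi
m=cv2.morphologyEx(m,cv2.MORPH_OPEN,np.ones((5,5),np.uint8));n,l,s,cc=cv2.connectedComponentsWithStats(m);k=1+np.argmax(s[1:,4]);m=(l==k).astype(np.uint8)
p,h=hullc(m);print('white',p,s[k],plane(c,p,63))
for p in (p,(148,189)): print(plane(c,p,63),tri(c,p,c1,(261,117)))
```

```text
white [141.4 198.2] [ 116  174   58   54 2444] [464.   41.9  63. ]
[464.   41.9  63. ] (array([470.2,  50.6,  82.9]), [np.float64(2.1633339145653), np.float64(1.5514749387220539)])
[469.5  50.3  63. ] (array([469.3,  50.2,  62.6]), [np.float64(0.04443021786429797), np.float64(0.03242122999184912)])
```

carry_out([
  [-1.5,0,0,0],
  [-3,-0.1,0,0],
  [-3.76,-0.13,0,0],
  [-3.76,-0.13,-0.8,0],
  [-3.76,-0.13,-2,0],
  [-3.76,-0.13,-3.2,0],
  [-3.76,-0.13,-4,0],
  [-3.76,-0.13,-4.36,0],
  [-3.76,-0.13,-4.36,0],
  [-3.76,-0.13,-4.36,0],
])

```text
time_s: 10.98
tcp_pos: [470.3, 50.5, 45.8]
orientation: [2.126, 2.312, 0.002]
contact_force: [0.0, -1.0, 0.7]
grip_width: 87.6
```

carry_out([
  [0,0,0,0],
  [0,0,0,0],
  [0,0,0,0],
  [0,0,0,0],
  [0,0,0,0],
  [0,0,0,0],
  [0,0,0,0],
  [0,0,0,0],
], fingers=1, squeeze=15)

```text
time_s: 11.98
tcp_pos: [469.3, 50.4, 45.2]
orientation: [-2.126, -2.312, 0.0]
contact_force: [-1.1, -0.1, 3.4]
grip_width: 47.5
```

carry_out([
  [0,0,0.3,0],
  [0,0,1.0,0],
  [0,0,2.0,0],
  [0,0,3.0,0],
  [0.6,-0.5,3.6,0],
  [1.8,-1.5,3.6,0],
  [3.2,-2.7,3.6,0],
  [4.7,-3.9,3.6,0],
  [6.1,-5,3.6,0],
  [7,-5.7,3.6,0],
  [7.24,-5.96,3.6,0],
  [7.24,-5.96,3.6,0],
])

```text
time_s: 13.48
tcp_pos: [649.7, -98.5, 134.9]
orientation: [-2.126, -2.311, 0.001]
contact_force: [-0.3, 0.9, -1.3]
grip_width: 47.6
```

Run:
```python
from workcell import env
from h import *
import pickle
c=env.get_calibration('wrist');im=env.camera('wrist');cv2.imwrite('pics/w4.png',im);pickle.dump(c,open('w4.pkl','wb'))
print(env.get_state()['tcp_pos'])
s=env.camera('side');cv2.imwrite('pics/j4.png',cv2.resize(np.hstack([im,s]),(800,300)))
m,st=comp(im,'red',(258,100),60);p,h=hullc(m);print('red cup',p,st,plane(c,p,18))
print(proj(c,(650.4,-98.6,23)))
```

```text
[649.31733494 -98.06540903 134.92120477]
red cup [275.39629693  96.36514322] [ 233   52   85   89 5895] [656.33437193 -21.63825642  18.        ]
[260.24192189 187.38178647]
```

View pics/j4.png

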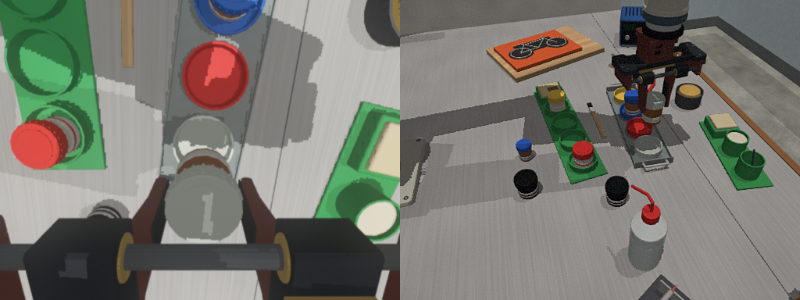

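carry_out([
  [0,0,-1,0],
  [0,0,-2,0],
  [0,0,-2.8,0],
  [0,0,-3.2,0],
  [0,0,-3.45,0],
  [0,0,-3.6,0],
  [0,0,-3.64,0],
  [0,0,-3.68,0],
  [0,0,-3.7,0],
  [0,0,-3.72,0],
  [0,0,-3.72,0],
  [0,0,-3.72,0],
])

```text
time_s: 15.08
tcp_pos: [650.5, -98.6, 42.3]
orientation: [2.126, 2.312, 0.0]
contact_force: [0.3, -1.1, -1.2]
grip_width: 47.6
```

carry_out([
  [0,0,-0.02,0],
  [0,0,-0.02,0],
  [0,0,-0.02,0],
])

```text
time_s: 15.45
tcp_pos: [650.5, -98.7, 42.2]
orientation: [2.126, 2.312, 0.0]
contact_force: [-2.2, -0.1, 6.2]
grip_width: 47.6
```

carry_out([
  [0,0,0,0],
  [0,0,0,0],
  [0,0,0,0],
  [0,0,0,0],
  [0,0,0,0],
  [0,0,0.5,0],
  [0,0,1.5,0],
  [0,0,3,0],
  [-0.5,0,3.6,0],
  [-2,-0.05,3.6,0],
  [-4,-0.1,3.6,0],
  [-5.5,-0.13,3.6,0],
], fingers=0)

```text
time_s: 16.95
tcp_pos: [509.6, -101.5, 131.4]
orientation: [-2.126, -2.311, 0.001]
contact_force: [-0.7, 0.3, -0.7]
grip_width: 87.7
```

carry_out([
  [-1.08,0,0,0],
  [-1.08,0,0,0],
  [-1.08,0,-1,0],
  [-1.08,0,-2.2,0],
  [-1.08,0,-3.2,0],
  [-1.08,0,-3.7,0],
  [-1.08,0,-3.86,0],
  [-1.08,0,-3.86,0],
  [-1.08,0,-3.86,0],
])

```text
time_s: 18.08
tcp_pos: [486.5, -102.0, 35.9]
orientation: [2.126, 2.312, 0.001]
contact_force: [-0.1, -0.3, 0.3]
grip_width: 87.9
```

Run:
```python
from workcell import env
from h import *
im=env.camera('wrist');s=env.camera('scene');cv2.imwrite('pics/j5.png',cv2.resize(np.hstack([im,s]),(800,300)))
```

```text
(no output)
```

View pics/j5.png

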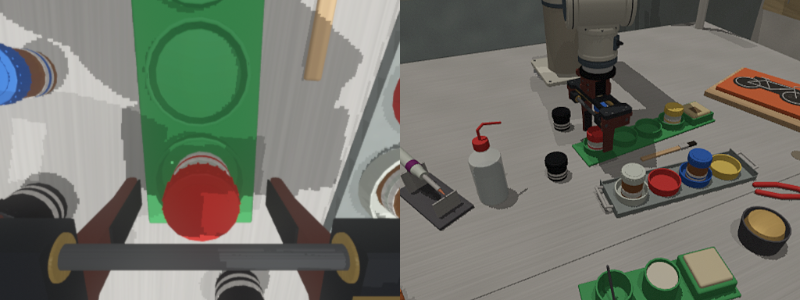

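carry_out([
  [0,0,0,0],
  [0,0,0,0],
  [0,0,0,0],
  [0,0,0,0],
  [0,0,0,0],
  [0,0,0,0],
  [0,0,0,0],
  [0,0,0,0],
], fingers=1, squeeze=15)

```text
time_s: 19.18
tcp_pos: [485.8, -101.8, 35.2]
orientation: [-2.126, -2.312, 0.0]
contact_force: [0.1, 0.6, -0.1]
grip_width: 48.0
```

carry_out([
  [0,0,0.3,0],
  [0,0,1.0,0],
  [0,0,2.0,0],
  [0,0,3.0,0],
  [0.5,0.2,3.6,0],
  [1.7,0.8,3.6,0],
  [3.1,1.45,3.6,0],
  [4.5,2.1,3.6,0],
  [5.8,2.7,3.6,0],
  [6.6,3.1,3.6,0],
  [6.83,3.18,3.6,0],
  [6.83,3.18,3.6,0],
])

```text
time_s: 20.68
tcp_pos: [656.2, -22.5, 125.7]
orientation: [-2.126, -2.313, 0.0]
contact_force: [-0.1, 0.1, -1.6]
grip_width: 47.5
```

Run:
```python
from workcell import env
from h import *
im=env.camera('wrist');s=env.camera('side');cv2.imwrite('pics/j6.png',cv2.resize(np.hstack([im,s]),(800,300)))
```

```text
(no output)
```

View pics/j6.png

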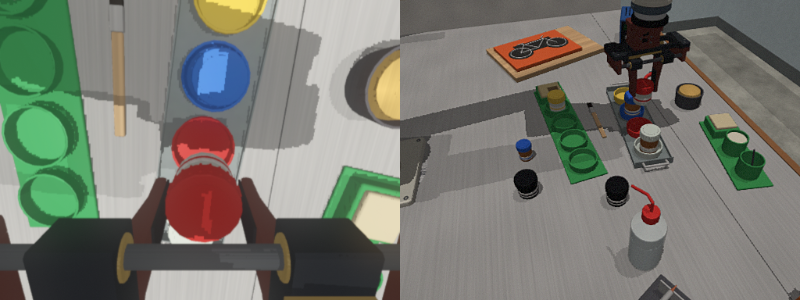

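carry_out([
  [0,0,-1,0],
  [0,0,-2,0],
  [0,0,-2.8,0],
  [0,0,-3.2,0],
  [0,0,-3.45,0],
  [0,0,-3.6,0],
  [0,0,-3.64,0],
  [0,0,-3.68,0],
  [0,0,-3.7,0],
  [0,0,-3.72,0],
  [0,0,-3.72,0],
  [0,0,-3.72,0],
])

```text
time_s: 22.28
tcp_pos: [656.7, -22.3, 32.2]
orientation: [2.127, 2.312, 0.0]
contact_force: [0.1, -0.3, -1.9]
grip_width: 47.4
```

carry_out([
  [0,0,-0.02,0],
  [0,0,-0.02,0],
  [0,0,-0.02,0],
])

```text
time_s: 22.65
tcp_pos: [656.7, -22.3, 32.2]
orientation: [2.126, 2.312, 0.0]
contact_force: [-2.3, 0.3, 5.6]
grip_width: 47.5
```

carry_out([
  [0,0,0,0],
  [0,0,0,0],
  [0,0,0,0],
  [0,0,0,0],
  [0,0,0,0],
  [0,0,0.5,0],
  [0,0,1.5,0],
  [0,0,3,0],
  [0,0,4,0],
  [-1,0.8,4,0],
  [-3,2.4,4,0],
  [-5,4,4,0],
], fingers=0)

```text
time_s: 24.15
tcp_pos: [533.1, 76.5, 132.6]
orientation: [2.127, 2.311, 0.002]
contact_force: [0.1, 0.3, -0.3]
grip_width: 87.9
```

carry_out([
  [-1.5,1.2,0,0],
  [-2.5,2,0,0],
  [-2.7,2.1,0,0],
  [-2.7,2.1,0,0],
  [-2.7,2.1,-1,0],
  [-2.7,2.1,-2.2,0],
  [-2.7,2.1,-3.2,0],
  [-2.7,2.1,-3.7,0],
  [-2.7,2.1,-3.86,0],
  [-2.7,2.1,-3.86,0],
  [-2.7,2.1,-3.86,0],
])

```text
time_s: 25.52
tcp_pos: [467.2, 128.4, 35.9]
orientation: [2.126, 2.312, 0.002]
contact_force: [-0.6, -0.4, -0.3]
grip_width: 87.7
```

Run:
```python
from workcell import env
from h import *
im=env.camera('wrist');s=env.camera('scene');cv2.imwrite('pics/j7.png',cv2.resize(np.hstack([im,s]),(800,300)))
```

```text
(no output)
```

View pics/j7.png

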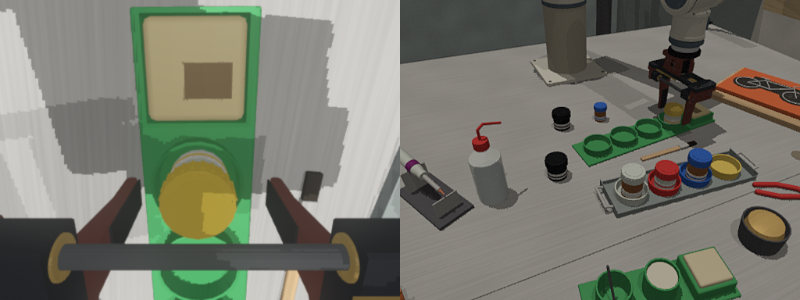

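carry_out([
  [-0.1,0.06,0,0],
  [-0.1,0.06,0,0],
  [-0.1,0.06,0,0],
])

```text
time_s: 26.0
tcp_pos: [464.0, 129.8, 35.3]
orientation: [2.126, 2.313, 0.0]
contact_force: [0.1, 0.1, 0.1]
grip_width: 88.0
```

carry_out([
  [0,0,0,0],
  [0,0,0,0],
  [0,0,0,0],
  [0,0,0,0],
  [0,0,0,0],
  [0,0,0,0],
  [0,0,0,0],
  [0,0,0,0],
], fingers=1, squeeze=15)

```text
time_s: 27.0
tcp_pos: [464.0, 129.7, 35.2]
orientation: [-2.126, -2.312, 0.0]
contact_force: [-0.9, -1.1, -0.4]
grip_width: 47.5
```

carry_out([
  [0,0,0.3,0],
  [0,0,1.0,0],
  [0,0,2.0,0],
  [0,0,3.0,0],
  [0.5,0,3.6,0],
  [1.8,0,3.6,0],
  [3.4,0,3.6,0],
  [5,0,3.6,0],
  [6.6,0,3.6,0],
  [7.8,0,3.6,0],
  [8.2,0,3.6,0],
  [8.2,0,3.6,0],
])

```text
time_s: 28.5
tcp_pos: [668.5, 129.7, 125.0]
orientation: [-2.126, -2.312, 0.001]
contact_force: [-0.1, 0.6, -0.3]
grip_width: 47.9
```

Run:
```python
from workcell import env
from h import *
im=env.camera('wrist');print(env.get_state()['tcp_pos']);s=env.camera('side');cv2.imwrite('pics/j8.png',cv2.resize(np.hstack([im,s]),(800,300)))
```

```text
[667.84018343 129.71286903 124.93556424]
```

View pics/j8.png

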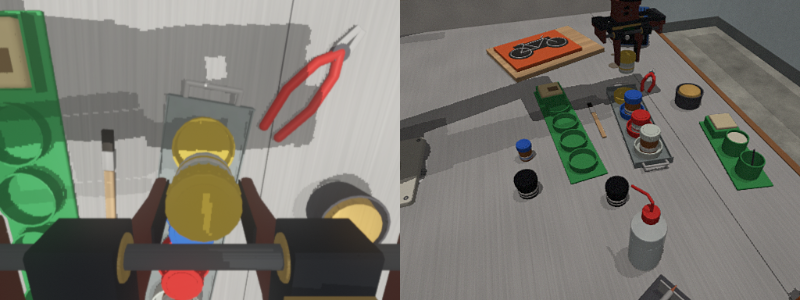

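carry_out([
  [0,0,-1,0],
  [0,0,-2,0],
  [0,0,-2.8,0],
  [0,0,-3.2,0],
  [0,0,-3.45,0],
  [0,0,-3.6,0],
  [0,0,-3.64,0],
  [0,0,-3.68,0],
  [0,0,-3.7,0],
  [0,0,-3.72,0],
  [0,0,-3.72,0],
  [0,0,-3.72,0],
])

```text
time_s: 30.1
tcp_pos: [669.0, 129.8, 32.2]
orientation: [2.126, 2.313, 0.0]
contact_force: [-0.2, 0.4, -2.0]
grip_width: 47.8
```

carry_out([
  [0,0,-0.02,0],
  [0,0,-0.02,0],
  [0,0,-0.02,0],
])

```text
time_s: 30.48
tcp_pos: [669.1, 129.7, 32.2]
orientation: [2.126, 2.312, 0.0]
contact_force: [-2.4, -1.0, 6.1]
grip_width: 47.6
```

carry_out([
  [0,0,0,0],
  [0,0,0,0],
  [0,0,0,0],
  [0,0,0,0],
  [0,0,0,0],
  [0,0,0.5,0],
  [0,0,1.5,0],
  [0,0,3,0],
  [0,0,5,0],
  [-0.5,-1,7,0],
  [-1.5,-2.5,9,0],
  [-2.5,-4,9.5,0],
], fingers=0)

```text
time_s: 31.98
tcp_pos: [607.5, 29.2, 273.7]
orientation: [2.122, 2.31, 0.007]
contact_force: [-0.3, -0.9, 0.4]
grip_width: 87.9
```

carry_out([
  [0,0,0,0],
  [0,0,0,0],
  [0,0,0,0],
  [0,0,0,0],
])

```text
time_s: 32.48
tcp_pos: [606.6, 30.5, 268.3]
orientation: [-2.125, -2.313, 0.001]
contact_force: [-0.1, -0.8, 1.1]
grip_width: 87.9
```

Run:
```python
from workcell import env
from h import *
np.set_printoptions(precision=1,suppress=True)
c=env.get_calibration('wrist');im=env.camera('wrist');s=env.camera('side');a=env.camera('scene')
ca=env.get_calibration('scene');cb=env.get_calibration('side')
cv2.imwrite('pics/j9.png',np.vstack([cv2.resize(np.hstack([im,s]),(800,300)),cv2.resize(np.hstack([a,cv2.imread('pics/scene0.png')]),(800,300))]))
for n,X in dict(white=(650.4,-98.6,60),red=(656.6,-22.3,48),blue=(663.3,53.7,60),yellow=(669.3,129.8,48)).items():
    print(n,proj(c,X),proj(ca,X),proj(cb,X))
cv2.imwrite('pics/w9.png',im);cv2.imwrite('pics/a9.png',a);cv2.imwrite('pics/b9.png',s)
import pickle;pickle.dump(c,open('w9.pkl','wb'))
```

```text
white [285.3 265.1] [297.8 222.2] [319.4 169.4]
red [296.2 206.2] [340.7 217.3] [307.2 149.7]
blue [311.1 147.7] [383.1 201.8] [297.7 123.7]
yellow [323.9  78.1] [419.9 197.9] [288.4 109.6]
```

View pics/j9.png

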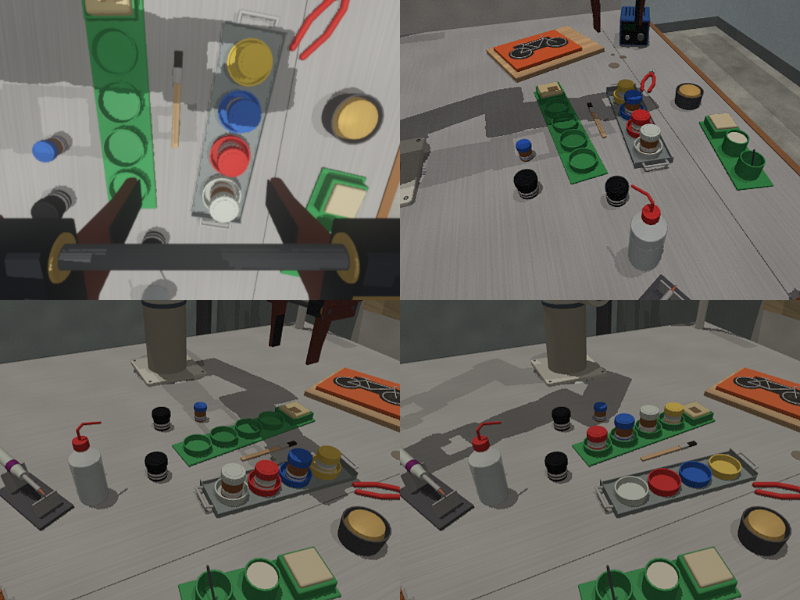

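Run:
```python
from workcell import env
from h import *
import pickle
W=cv2.imread('pics/w9.png');A=cv2.imread('pics/a9.png');B=cv2.imread('pics/b9.png')
t=np.linspace(0,2*np.pi,40)
for im,c in((W,pickle.load(open('w9.pkl','rb'))),(A,env.get_calibration('scene')),(B,env.get_calibration('side'))):
    im[:]=im
    for x,y,z in ((650.4,-98.6,69),(656.6,-22.3,57),(663.3,53.7,69),(669.3,129.8,57)):
        for r,zz in((24,z),(35,23)):
            for a in t: cv2.circle(im,tuple(int(round(v)) for v in proj(c,(x+r*np.cos(a),y+r*np.sin(a),zz))),0,(0,255,0) if r==24 else (255,0,255),-1)
o=np.hstack([cv2.resize(W[20:300,240:400],None,fx=2,fy=2),cv2.resize(A[140:280,240:480],None,fx=2,fy=2)[:280].copy() if 0 else cv2.copyMakeBorder(cv2.resize(A[150:270,250:480],None,fx=2,fy=2),0,320,0,0,cv2.BORDER_CONSTANT)])
b=cv2.resize(B[80:220,250:380],None,fx=2.2,fy=2.2);o[245:245+b.shape[0],330:330+b.shape[1]]=b
cv2.imwrite('pics/m9.png',o)
```

```text
(no output)
```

View pics/m9.png

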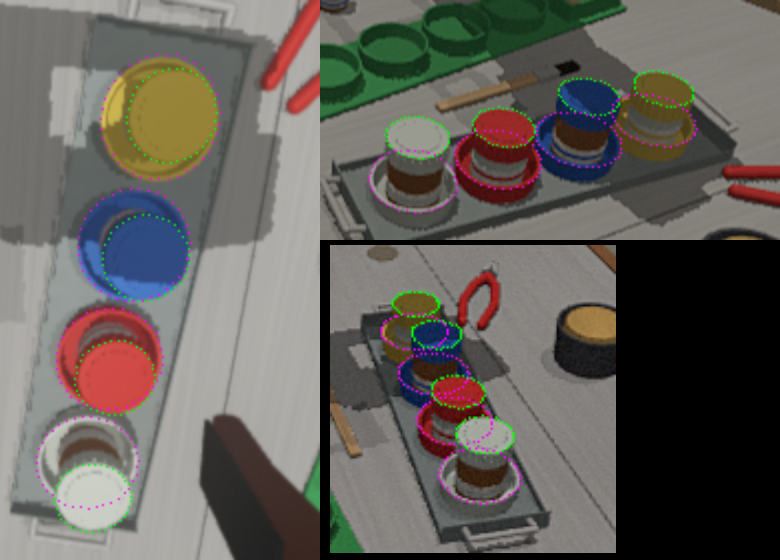

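Predicted rim and lid circles lie on the real ones in all three views, so every pot stands upright and centred within a few mm. The gripper is clear, and the brush and bottle look unmoved. I'm handing the job in.

```bash
python3 -c "
from workcell import env
print(env.sign_off())"
```

```text
the job is handed in; nothing more can be done
None
```

I moved all four pots by their lids from the green caddy to the grey tray, in the order blue, white, red, yellow. Each one is in the cup of its lid's colour. I handed the job in just after 32.5 s; `sign_off` reports no verdict.

**Setting down:** I lowered each pot until the wrist force showed a light touch on the cup floor (about 5–6 N), then let go. The small blue pot and the black look-alikes were left alone.

**Last checks:** In the wrist, scene and side views, the circles computed for the cup rims and lid tops lie on the real ones. That puts each pot upright and within a few mm of its cup's centre. The gripper was open and well clear. The brush and bottle look unmoved, but I judged that by eye and did not measure it.

**Checks that disagreed:**
- **White lid:** its first colour masks spilled into the surroundings, so I took its outline by eye. Two wrist views then agreed to within 1 mm.
- **White cup:** it gave a poor mask in the wrist view. I placed it from the scene and side views and the 76 mm spacing, and the wrist view then agreed.
- **Yellow pot:** the arm stopped about 3 mm short on the approach, and I corrected that before gripping.

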